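# Slide a corner block along the rail into the empty corner of a frame

### The job

A small rectangular wooden block lies loose inside the wooden frame on the bench. Using only the fingertips or the outside of the fingers and never lifting it, first push it straight across until it lies flat against the frame's long far rail while it is still in the middle part of the rail, and let it rest there a moment; then, keeping it against the rail, slide it along into the one corner pocket that is still empty (the other far corner already has its block) until it is fully home, flat against both the rail and the end bar. Leave everything else where it is and finish clear.

Things in the scene. Friction and masses are not known exactly. Their poses are not given: they have to be found in the camera images.
- block: the loose block: plain wood, 40 mm (its x) by 50 mm (its y), 20 mm tall, about 40 g, lying on the bench inside the frame; origin at the centre of its underside. It starts 85 to 115 mm from the rail (measured to its centre), turned up to 0.4 rad from the frame's axes, and slides easily
- frame: fixed rectangular frame of pale wooden bars 28 mm wide, 22 mm tall, on the bare bench. Origin: on the bench, middle of the far long rail's inner face. x points out through that rail, away from the robot; y along the rail to the robot's left. Inside: x = -0.21 to 0, y = -0.21 to 0.21. Far corners have battens, near corners small clamps up to 70 mm tall
- left_batten (a point): top centre of the fixed batten in the far left corner: 12 mm thick, 30 mm long, 18 mm tall, running parallel to the rail from the end bar (frame y = 0.18 to 0.21, x = -0.057 to -0.045), so that the corner is a pocket 45 mm wide, 30 mm deep, open towards the middle of the rail
- right_batten (a point): the same in the far right corner (frame y = -0.21 to -0.18)
- pocket: the empty corner pocket: a paper slip, 40 by 50 mm, flat on the bench in the left or right far corner of the frame, showing exactly where the block must lie. Origin at its centre on the bench, at frame x = -0.02 and frame y = +0.185 or -0.185; axes parallel to the frame's. A block fully home reaches 20 mm out of the pocket's mouth
- fitted_block: a block just like the loose one, fixed in the other far corner pocket; origin at the centre of its underside
- dowel: short round dowel offcut, 28 mm diameter, 34 mm tall, standing loose inside the frame; origin: centre of its underside; leave alone
- bracket: small L-shaped steel bracket, 36 x 30 mm foot and 36 mm upright leg, loose inside the frame near its near bar; leave alone
- hammer: hammer lying on the bench, on the robot's right, outside the frame; leave alone
- screwdriver: screwdriver lying on the robot's left, outside the frame; leave alone
- glue: white glue bottle, 60 mm diameter, 170 mm tall, standing on the left outside the frame; leave alone
- tape: roll of paper tape, 100 mm diameter, 25 mm tall, lying on the left outside the frame; leave alone
- sander: cork sanding block, 65 x 110 x 35 mm, on the right outside the frame; leave alone
Mind the look-alikes: they are no part of the job. Leave any blue or turquoise look-alike of the block alone.

How it is judged:
On the way, in this order (a step that is already met when the one before it is completed fails the run):
1. the block lies flat against the far rail (gap under 4 mm, within 0.08 rad), still in the middle part (its centre within 110 mm of the rail's middle), for 0.2 s (x of block in the frame of frame above -0.024 m and angle between the x axis of block and the x axis of frame, either way round below 0.08 rad and y of block in the frame of frame between -0.11 and 0.11 m), for 0.2 s.
2. the block is home in the empty pocket (x of block in the frame of pocket between -0.003 and 0.003 m and y of block in the frame of pocket between -0.003 and 0.003 m and angle between the x axis of block and the x axis of frame, either way round below 0.08 rad), for 0.2 s.
At the end, for the whole second after the job is handed in: The block lies flat on the bench, at rest, in the empty corner pocket, within 3 mm of touching both the rail and the end bar and within 0.08 rad of square to them (all of step 2 and height (world z) of block below 0.004 m and angle between block's own z axis and vertical below 0.08 rad and linear speed of block below 0.01 m/s).
It fails at once if the block is lifted off the bench (8 mm) or tipped (0.35 rad) (height (world z) of block above 0.008 m or angle between block's own z axis and vertical above 0.35 rad).
It fails at once if the block goes towards an end of the frame (more than 120 mm from the rail's middle) while more than 8 mm away from the rail (x of block in the frame of frame below -0.028 m and (y of block in the frame of frame above 0.12 m or y of block in the frame of frame below -0.12 m)).
It fails at once if another loose thing is moved by more than 20 mm (distance of any of dowel, bracket, hammer, screwdriver, glue, tape, sander from where it was at the start of the episode above 0.02 m).
It also fails if it takes over 51 s, if anything falls off the work surface, if the arm or the gripper's body presses on something with over 40 N, if the wrist force passes 120 N, or if a joint passes its speed limit or range.

### The arm

A 6-joint arm with a two-finger parallel gripper is mounted at the origin on the work surface. World frame = base frame: x ahead of the robot, y to its left, z up, the work surface at z = 0. Lengths are in m, angles in rad, forces in N, time in s.
With the tool pointing down it reaches from about 0.35 to 0.875 m from the base axis. Payload 15.5 kg.
Tool frame: the origin (TCP) lies on the centre line of the jaws, within the pads' length; the fingertips stand 11 mm ahead of it and the grasp point (between the pads) lies 8 mm behind it; z points along the fingers, y is the direction in which the jaws open and shut (so a half turn about z gives the same grasp; the last joint's range is limited). The gripper opens to 85 mm and grips with 20 to 120 N. Pads are 22 mm wide; open, the fingers measure 114 mm over their backs; the gripper's body (76 mm by 85 mm) begins 54 mm behind the grasp point. The pads swing forward as they close: fully open they stand 13 mm farther back than shut.
Start: joints at [-1.274, 0.494, 1.345, -0, 1.302, -0.096], TCP at [0.239, -0.578, 0.242] pointing down, gripper open.
Joint ranges: [-2.91, 2.91], [-0.82, 2.16], [0.22, 2.67], [-1.22, 4.37], [0.12, 2.79], [-3.08, 3.08]. Speed limits (rad/s): [1.89, 1.89, 2.57, 3.01, 3.01, 3.01].

### API

Orientations are given as a rotation vector (axis times angle).
In Python, from rig import sense, snapshot, calibration, finish_job gives the robot as it stands.
- The arm moves only by the tool drive_tool, never from a script. Its argument "rows" is a list of rows, each an object of numbers: "claw": the gripper's target within -1 to 1 (fully open at 1, half-way at 0, shut at -1); "dx", "dy", "dz": the shift along the tool's x, y, z in cm; "spin": the turn about the tool's z in degrees. In form: [{"claw": .., "dx": .., "dy": .., "dz": .., "spin": ..}, ...]. A call has 1 to 12 rows; each row shifts and turns the commanded pose from where the row before left it, along the tool's axes as they then stand; what a row does not reach is not made up. A row lasts 1/8 s, in which the tool goes at most 62.5 mm and 10.7 degrees, less where a joint would pass 70% of its speed; a pose out of reach is approached as far as the arm can. A call with a gripper value outside its range is refused whole. The fingers move at their own pace and stop on an object; "squeeze" is the grip in N (left out, the last holds). Time passes only in rows, so rows that do not move let the fingers close. It gives the time, the measured TCP pose, the force and the opening at its end, in the units of the state.
- sense(): the state, without advancing time (a new reading comes with each control period).
- snapshot(name): name is "side" or "top"; returns the picture (480x640x3 uint8, red, green, blue); there is no depth.
- calibration(name): a dict with "camera_matrix" (3x3 intrinsics, pixels), "world_from_camera" (4x4, takes a point from camera to world coordinates). Camera axes: x right, y up, looking along -z (the intrinsics and any distortion apply to the point x, -y, -z); pixel columns grow to the right and rows downward; lengths in m; the calibration is good to about 2 mm. A picture is of the moment at which its call begins. calibration takes no time and is no camera call.
- finish_job(): hands the job in, once; it reports no verdict.
The state is a dict: "clock": time; "joints": joint angles; "joint_vel": joint speeds; "tau": joint torques, N m; "ee_pos": TCP position; "eef_rot": TCP orientation; "ft_force": force on the tool from outside, world axes, zero at the start; "torque": the same for the moment, N m; "grip_width": opening from 0.0 (shut) to 1.0 (fully open).
Only numpy, scipy, OpenCV 4.12 (cv2) and the standard library are available. Lean on these libraries where they do the work, as an engineer would, in place of code of your own. Each camera call takes 0.05 s, during which the arm holds its last target.

## Working session

There is one attempt and no reset: what is moved stays moved. The work goes in short steps, Python scripts to look and compute and a tool call to move; the robot and the scene stay as the last step left them, time stands still between calls to the robot, and variables do not carry over. Pictures are saved under pics/ and viewed, and the job is handed in when it is done.

Besides the shell and the picture viewer there is one more tool, called after "Request:" as name(argument=value, ...) on one line, values as JSON. drive_tool: Moves the arm, as the interface text tells. Its arguments: {"type":"object","properties":{"rows":{"type":"array"},"squeeze":{"type":"number"}},"required":["rows"]}

```bash
mkdir -p pics; ls; python3 - <<'E'
from rig import *
import cv2
for n in("top","side"):
    cv2.imwrite(f"pics/{n}0.png",cv2.cvtColor(snapshot(n),cv2.COLOR_RGB2BGR))
    c=calibration(n);print(n,c)
print(sense())
E
```

```text
pics
top {'camera_matrix': array([[604.71136138,   0.        , 321.71922215],
       [  0.        , 604.71136138, 242.88555186],
       [  0.        ,   0.        ,   1.        ]]), 'world_from_camera': array([[-5.78043370e-02,  9.78393873e-01, -1.98504631e-01,
         1.76675124e-01],
       [-9.98326838e-01, -5.69443172e-02,  1.00433427e-02,
         1.89228209e-02],
       [-1.47736571e-03,  1.98753049e-01,  9.80048490e-01,
         1.89875307e+00],
       [ 0.00000000e+00,  0.00000000e+00,  0.00000000e+00,
         1.00000000e+00]])}
side {'camera_matrix': array([[468.60719617,   0.        , 325.45678671],
       [  0.        , 468.60719617, 247.72550078],
       [  0.        ,   0.        ,   1.        ]]), 'world_from_camera': array([[-9.98474360e-01,  4.14938821e-02, -3.64308929e-02,
         5.07943033e-01],
       [-5.52133583e-02, -7.42363496e-01,  6.67718448e-01,
         7.58432425e-01],
       [ 6.61265556e-04,  6.68711222e-01,  7.43521933e-01,
         8.60053694e-01],
       [ 0.00000000e+00,  0.00000000e+00,  0.00000000e+00,
         1.00000000e+00]])}
{'clock': 0.1, 'joints': array([-1.27446590e+00,  4.94115282e-01,  1.34608201e+00,  1.47979930e-05,
        1.30253482e+00, -9.54962703e-02]), 'joint_vel': array([ 0.00023207, -0.00140957, -0.00175851,  0.00186419, -0.00081452,
        0.00123298]), 'tau': array([ 3.29838804e-04, -8.83591890e+01, -3.84559608e+01, -9.54107782e-05,
        5.25394848e-03,  1.21999706e-04]), 'ee_pos': array([ 0.23858596, -0.57731231,  0.24175912]), 'eef_rot': array([-3.08038264e+00, -6.11323234e-01,  1.57076235e-04]), 'ft_force': array([-0.03099163,  0.19205197, -0.29309375]), 'torque': array([0.0160504 , 0.00346533, 0.02679237]), 'grip_width': 0.9993206165016706}
```

View pics/top0.png

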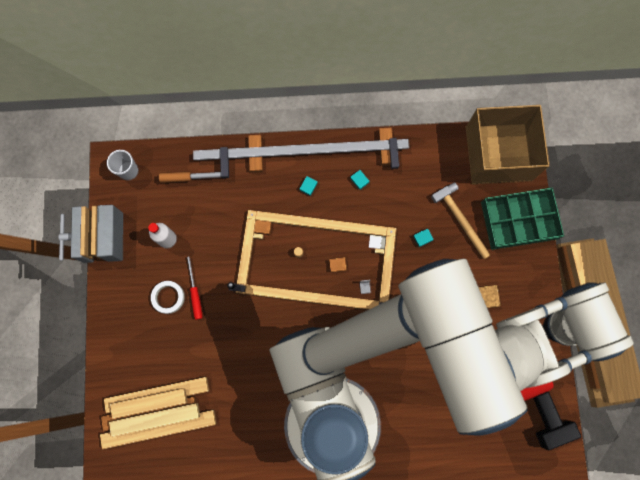

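View pics/side0.png

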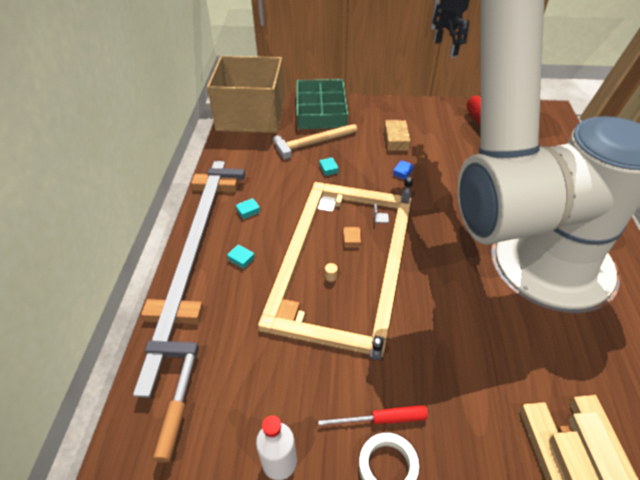

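The top view shows the loose block at (338,265), the fitted block in the far-left pocket at (262,227), and the white slip in the far-right pocket at (376,242). The dowel is at (298,252) and the bracket at (365,286). The candidates are the orange-brown block at (338,265) and turquoise ones at (308,185), (360,180) and (424,237). There is also a blue one at (403,170) in the side view. The plain wood block inside the frame fits the description. I'll confirm it in a crop and measure it.

```bash
cat > h.py <<'E'
import numpy as np, cv2
from rig import *
def ray(n,uv,z):
    c=calibration(n);K=c["camera_matrix"];T=c["world_from_camera"]
    uv=np.atleast_2d(uv).astype(float)
    d=np.c_[(uv[:,0]-K[0,2])/K[0,0],-(uv[:,1]-K[1,2])/K[1,1],-np.ones(len(uv))]@T[:3,:3].T
    o=T[:3,3]; s=(z-o[2])/d[:,2]
    return (o+d*s[:,None])[:,:2]
def proj(n,p):
    c=calibration(n);K=c["camera_matrix"];T=c["world_from_camera"]
    q=(np.atleast_2d(p)-T[:3,3])@T[:3,:3]
    return np.c_[K[0,0]*q[:,0]/-q[:,2]+K[0,2],K[1,1]*-q[:,1]/-q[:,2]+K[1,2]]
def crop(im,x0,y0,x1,y1,f,name):
    cv2.imwrite("pics/"+name,cv2.cvtColor(cv2.resize(im[y0:y1,x0:x1],None,fx=f,fy=f,interpolation=cv2.INTER_CUBIC),cv2.COLOR_RGB2BGR))
E
python3 - <<'E'
from h import *
im=cv2.cvtColor(cv2.imread("pics/top0.png"),cv2.COLOR_BGR2RGB)
crop(im,225,200,405,315,4.4,"tc0.png")
s=cv2.cvtColor(cv2.imread("pics/side0.png"),cv2.COLOR_BGR2RGB)
crop(s,250,170,430,365,3,"sc0.png")
for p in [(338,265),(300,230),(240,290),(320,220)]:print(p,im[p[1],p[0]],cv2.cvtColor(im,cv2.COLOR_RGB2HSV)[p[1],p[0]])
E
```

```text
(338, 265) [181 114  60] [ 13 170 181]
(300, 230) [100  55  32] [ 10 173 100]
(240, 290) [38 34 37] [158  27  38]
(320, 220) [235 196 129] [ 19 115 235]
```

View pics/tc0.png

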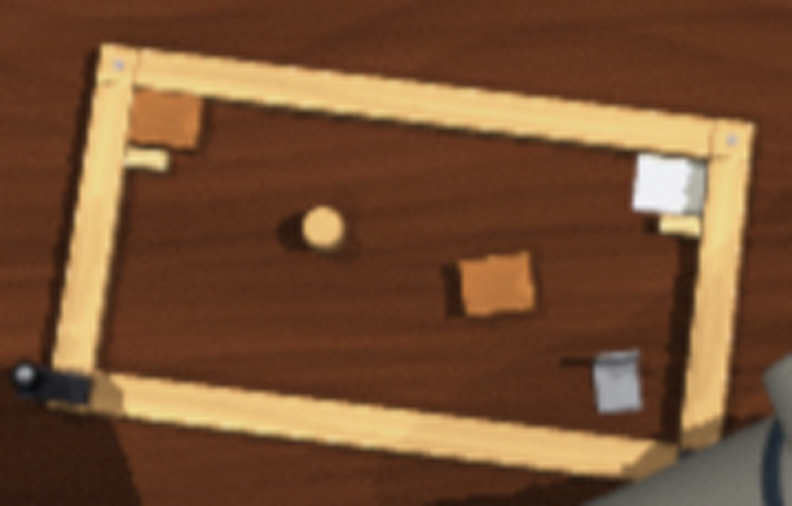

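View pics/sc0.png

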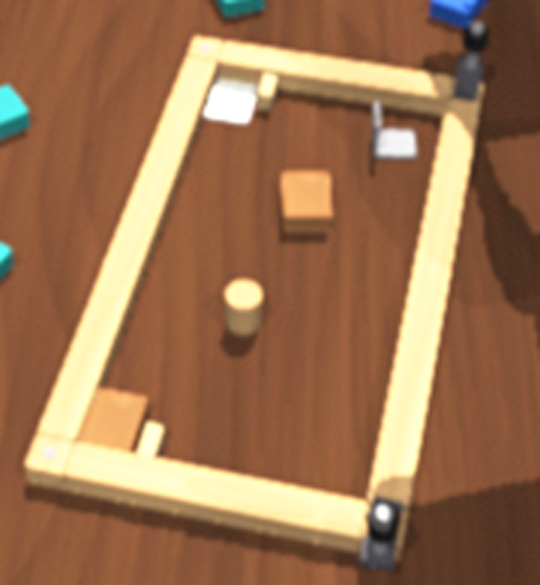

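The crops confirm it: the plain wood block is loose inside the frame, at top crop (498,285). The empty pocket, with the white slip, is at the far right. Next I'll measure the frame, block, dowel and bracket.

```bash
cat >> h.py <<'E'
def frame_top(im):
    # outer edge of far rail (top face z=.022): subpixel colour transition per column
    hsv=cv2.cvtColor(im,cv2.COLOR_RGB2HSV)
    V=im[:,:,1].astype(float)
    pts=[]
    for u in range(262,384):
        # predicted rail row
        r=int(212+ (u-250)*(228-212)/(395-250))
        col=V[r-9:r+7,u]; 
        k=np.where((col[:-1]<130)&(col[1:]>=130))[0]
        if len(k): 
            k=k[0]; pts.append((u,r-9+k+(130-col[k])/(col[k+1]-col[k])))
    w=ray("top",pts,0.022)
    vx,vy,x0,y0=cv2.fitLine(w.astype(np.float32),cv2.DIST_HUBER,0,0.01,0.01).ravel()
    if vy<0: vx,vy=-vx,-vy
    return np.array([vx,vy]),np.array([x0,y0])
def endedge(im,left,rows):
    V=im[:,:,1].astype(float);pts=[]
    for r in rows:
        u0=(250-(r-212)*(13/80)) if left else (395-(r-228)*(10/75))
        u0=int(u0); a=V[r,u0-7:u0+8]
        k=np.where((a[:-1]<130)&(a[1:]>=130))[0] if left else np.where((a[:-1]>=130)&(a[1:]<130))[0]
        if len(k):
            k=k[0] if left else k[-1]; pts.append((u0-7+k+(130-a[k])/(a[k+1]-a[k]),r))
    w=ray("top",pts,0.022)
    vx,vy,x0,y0=cv2.fitLine(w.astype(np.float32),cv2.DIST_HUBER,0,0.01,0.01).ravel()
    return np.array([vx,vy]),np.array([x0,y0])
E
python3 - <<'E'
from h import *
im=cv2.cvtColor(cv2.imread("pics/top0.png"),cv2.COLOR_BGR2RGB)
d,p=frame_top(im); print("rail dir",d,p)
L=endedge(im,True,range(222,275)); R=endedge(im,False,range(238,270))
print(L,R)
def inter(a,b):
    t=np.linalg.solve(np.c_[a[0],-b[0]],b[1]-a[1]);return a[1]+t[0]*a[0]
cl=inter((d,p),L);cr=inter((d,p),R);print(cl,cr,np.linalg.norm(cl-cr),"expect .476")
fx=np.array([d[1],-d[0]]);print("fx",fx,"yaw",np.arctan2(fx[1],fx[0]))
o=(cl+cr)/2-0.028*fx;print("origin",o)
np.savez("fr.npz",o=o,fx=fx,fy=d)
toF=lambda w:np.c_[(w-o)@fx,(w-o)@d]
hsv=cv2.cvtColor(im,cv2.COLOR_RGB2HSV)
m=((hsv[:,:,0]>=8)&(hsv[:,:,0]<=17)&(hsv[:,:,1]>140)&(hsv[:,:,2]>140)).astype(np.uint8)
for (x0,y0,x1,y1,nm) in [(322,250,355,280,"block"),(250,216,275,237,"fitted")]:
    q=np.zeros_like(m);q[y0:y1,x0:x1]=m[y0:y1,x0:x1]
    c=max(cv2.findContours(q,0,cv2.CHAIN_APPROX_NONE)[0],key=cv2.contourArea)
    r,cc=np.nonzero(q);w=toF(ray("top",np.c_[cc,r],0.02))
    print(nm,w.mean(0),len(w),cv2.minAreaRect(toF(ray("top",c[:,0],0.02)).astype(np.float32)*1000))
for nm,uv,z in [("dowel",(225+323/4.4,200+227/4.4),.034),("slip",(225+668/4.4,200+184/4.4),0),("brk",(225+617/4.4,200+380/4.4),0)]:
    print(nm,toF(ray("top",[uv],z)))
# side
s=cv2.cvtColor(cv2.imread("pics/side0.png"),cv2.COLOR_BGR2RGB)
cs=[(307,195),(332,187)]
for uv in [(250+282/3,170+173/3),(250+330/3,170+172/3),(250+333/3,170+219/3),(250+282/3,170+221/3)]: print("side blk",toF(ray("side",[uv],.02)))
print("dowel side",toF(ray("side",[(250+244/3,170+293/3)],.034)))
for f in [(0.028,.238),(.028,-.238),(0,0.21),(0,-.21)]:
    w=o+f[0]*fx+f[1]*d; print(f,proj("side",[[*w,.022]]),proj("top",[[*w,.022]]))
E
```

```text
rail dir [0.18156444 0.98337907] [ 0.6246027  -0.06506797]
(array([ 0.98388135, -0.1788226 ], dtype=float32), array([0.5552354 , 0.25239906], dtype=float32)) (array([ 0.98267996, -0.18531094], dtype=float32), array([ 0.51004034, -0.22279157], dtype=float32))
[0.6790623  0.22989324] [ 0.5926069  -0.23836175] 0.47616938 expect .476
fx [ 0.98337907 -0.18156444] yaw -0.18257709
origin [0.6083     0.00084955]
block [-0.11105427 -0.06786211] 186 ((-111.11254119873047, -68.15769958496094), (38.27055740356445, 47.26110076904297), 7.133818626403809)
fitted [-0.01966089  0.1856283 ] 183 ((-19.66025161743164, 185.77159118652344), (37.83824157714844, 49.843299865722656), 0.625272274017334)
dowel [[-0.08957279  0.05829248]]
slip [[-0.02062865 -0.18467127]]
brk [[-0.16794325 -0.16364379]]
side blk [[-0.08803587 -0.08435605]]
side blk [[-0.12680623 -0.09498495]]
side blk [[-0.13918538 -0.04308067]]
side blk [[-0.09944996 -0.03116022]]
dowel side [[-0.08921321  0.06096282]]
(0.028, 0.238) [[257.61644726 324.4751609 ]] [[247.78914744 209.63641768]]
(0.028, -0.238) [[314.54717211 181.33001462]] [[395.71899066 227.61557078]]
(0, 0.21) [[274.46097877 316.20784754]] [[255.16055346 219.12416805]]
(0, -0.21) [[321.96496585 189.4327473 ]] [[386.05436758 235.08198075]]
```

```bash
cat >> h.py <<'E'
from scipy.spatial.transform import Rotation as R_
def F():
    f=np.load("fr.npz");return f["o"],f["fx"],f["fy"]
def state():
    o,fx,fy=F();s=sense();R=R_.from_rotvec(s["eef_rot"]).as_matrix();p=s["ee_pos"]
    w=p[:2]-o; yaw=np.arctan2(R[1,0],R[0,0])
    print("t %.2f"%s["clock"],"tcpF mm",np.round([w@fx*1e3,w@fy*1e3,p[2]*1e3],1),"yaw rel frame deg %.2f"%np.degrees(yaw-np.arctan2(fx[1],fx[0])),"tilt",np.round(R[:,2],3),"ftF",np.round([s["ft_force"][:2]@fx,s["ft_force"][:2]@fy,s["ft_force"][2]],1),"grip %.2f"%s["grip_width"],"q",np.round(s["joints"],2))
    return s,R,p
def go(x,y,z,yawrel=None):
    "cm in tool axes to reach frame point (m)"
    o,fx,fy=F();s,R,p=state();t=np.r_[o+x*fx+y*fy,z]
    print("move tool cm",np.round(R.T@(t-p)*100,2))
    if yawrel is not None:
        yaw=np.degrees(np.arctan2(R[1,0],R[0,0])-np.arctan2(fx[1],fx[0]))
        print("spin",round(-((yawrel-yaw+180)%360-180),2))
E
python3 -c "
from h import *
go(-.158,-.066,.2,0)"
```

```text
t 0.10 tcpF mm [-258.6 -635.7  241.8] yaw rel frame deg 32.91 tilt [-0.     0.001 -1.   ] ftF [-0.1  0.2 -0.3] grip 1.00 q [-1.27  0.49  1.35  0.    1.3  -0.1 ]
move tool cm [ 39.4  -42.36   4.23]
spin 32.91
```

Request:
drive_tool(rows=[{"claw": -0.75, "dx": 3.5, "dy": -3.8, "dz": 0.4}, {"claw": -0.75, "dx": 3.5, "dy": -3.8, "dz": 0.4}, {"claw": -0.75, "dx": 3.5, "dy": -3.8, "dz": 0.4}, {"claw": -0.75, "dx": 3.5, "dy": -3.8, "dz": 0.4}, {"claw": -0.75, "dx": 3.5, "dy": -3.8, "dz": 0.4}, {"claw": -0.75, "dx": 3.5, "dy": -3.8, "dz": 0.4}, {"claw": -0.75, "dx": 3.5, "dy": -3.8, "dz": 0.4}, {"claw": -0.75, "dx": 3.5, "dy": -3.8, "dz": 0.4}, {"claw": -0.75, "dx": 3.5, "dy": -3.8, "dz": 0.4}, {"claw": -0.75, "dx": 3.5, "dy": -3.8, "dz": 0.4}, {"claw": -0.75}, {"claw": -0.75}], squeeze=20)

```text
invalid input
```

```bash
python3 -c "
from h import *
go(-.158,-.066,.1,0)"
```

```text
t 0.10 tcpF mm [-258.6 -635.7  241.8] yaw rel frame deg 32.91 tilt [-0.     0.001 -1.   ] ftF [-0.1  0.2 -0.3] grip 1.00 q [-1.27  0.49  1.35  0.    1.3  -0.1 ]
move tool cm [ 39.4  -42.34  14.23]
spin 32.91
```

Maybe every row needs all five keys.

Request:
drive_tool(rows=[{"claw": -0.75, "dx": 3.5, "dy": -3.8, "dz": 0.4, "spin": 0}, {"claw": -0.75, "dx": 3.5, "dy": -3.8, "dz": 0.4, "spin": 0}, {"claw": -0.75, "dx": 3.5, "dy": -3.8, "dz": 0.4, "spin": 0}, {"claw": -0.75, "dx": 3.5, "dy": -3.8, "dz": 0.4, "spin": 0}, {"claw": -0.75, "dx": 3.5, "dy": -3.8, "dz": 0.4, "spin": 0}, {"claw": -0.75, "dx": 3.5, "dy": -3.8, "dz": 0.4, "spin": 0}, {"claw": -0.75, "dx": 3.5, "dy": -3.8, "dz": 0.4, "spin": 0}, {"claw": -0.75, "dx": 3.5, "dy": -3.8, "dz": 0.4, "spin": 0}, {"claw": -0.75, "dx": 3.5, "dy": -3.8, "dz": 0.4, "spin": 0}, {"claw": -0.75, "dx": 3.5, "dy": -3.8, "dz": 0.4, "spin": 0}], squeeze=20)

```text
clock: 1.35
ee_pos: [0.4173, -0.0911, 0.2021]
eef_rot: [-3.082, -0.611, -0.0]
ft_force: [0.9, -0.8, 0.2]
grip_width: 0.124
```

```bash
python3 -c "
from h import *
go(-.158,-.066,.1,0)"
```

```text
t 1.35 tcpF mm [-171.1 -125.1  202.1] yaw rel frame deg 32.90 tilt [ 0.  0. -1.] ftF [ 1.  -0.6  0.2] grip 0.12 q [-0.36  0.27  1.86  0.    1.01  0.82]
move tool cm [ 4.31 -4.25 10.21]
spin 32.9
```

Request:
drive_tool(rows=[{"claw": -0.75, "dx": 2.2, "dy": -2.1, "dz": 2, "spin": 0}, {"claw": -0.75, "dx": 0, "dy": 0, "dz": 2, "spin": 8}, {"claw": -0.75, "dx": 0, "dy": 0, "dz": 2, "spin": 8}, {"claw": -0.75, "dx": 0, "dy": 0, "dz": 2, "spin": 8}, {"claw": -0.75, "dx": 0, "dy": 0, "dz": 2, "spin": 8.9}, {"claw": -0.75, "dx": 0, "dy": 0, "dz": 0, "spin": 0}, {"claw": -0.75, "dx": 0, "dy": 0, "dz": 0, "spin": 0}])

```text
clock: 2.22
ee_pos: [0.4295, -0.065, 0.1028]
eef_rot: [3.129, -0.28, 0.0]
ft_force: [0.2, -0.3, 0.6]
grip_width: 0.128
```

```bash
python3 -c "
from h import *
go(-.158,-.066,.018,0)"
```

```text
t 2.23 tcpF mm [-163.8  -97.2  102.8] yaw rel frame deg 0.22 tilt [ 0. -0. -1.] ftF [ 0.2 -0.3  0.6] grip 0.13 q [-0.29  0.46  1.96  0.    0.73  1.46]
move tool cm [ 0.6  -3.12  8.48]
spin 0.22
```

Request:
drive_tool(rows=[{"claw": -0.75, "dx": 0.3, "dy": -1.5, "dz": 1, "spin": 0.2}, {"claw": -0.75, "dx": 0.3, "dy": -1.6, "dz": 1, "spin": 0}, {"claw": -0.75, "dx": 0, "dy": 0, "dz": 2, "spin": 0}, {"claw": -0.75, "dx": 0, "dy": 0, "dz": 0, "spin": 0}])

```text
clock: 2.72
ee_pos: [0.4405, -0.035, 0.0617]
eef_rot: [-3.128, 0.289, 0.003]
ft_force: [-0.8, 0.4, 0.8]
grip_width: 0.128
```

```bash
python3 - <<'E'
from h import *
go(-.158,-.066,.018,0)
crop(snapshot("side"),250,100,450,300,3,"s1.png")
E
```

```text
t 2.73 tcpF mm [-158.5  -65.7   61.7] yaw rel frame deg -0.08 tilt [-0.002  0.    -1.   ] ftF [-0.9  0.3  0.8] grip 0.13 q [-0.21  0.55  1.97  0.    0.63  1.54]
move tool cm [0.06 0.03 4.37]
spin -0.08
```

View pics/s1.png

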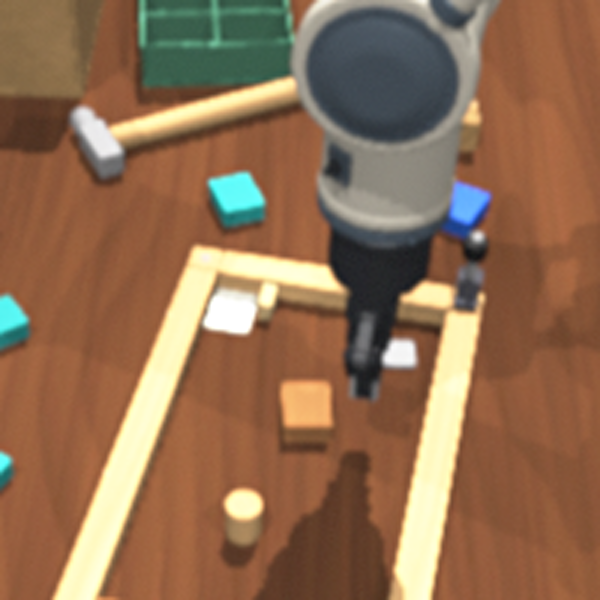

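The fingertips are at crop (362,390), behind the untouched block at (306,408), with the slip in the far-right corner at (230,312). I'll lower and begin the push.

Request:
drive_tool(rows=[{"claw": -0.75, "dx": 0, "dy": 0, "dz": 2, "spin": 0}, {"claw": -0.75, "dx": 0, "dy": 0, "dz": 2, "spin": 0}, {"claw": -0.75, "dx": 0, "dy": 0, "dz": 0.4, "spin": 0}, {"claw": -0.75, "dx": 0, "dy": 0, "dz": 0, "spin": 0}, {"claw": -0.75, "dx": 0.5, "dy": 0, "dz": 0, "spin": 0}, {"claw": -0.75, "dx": 0.5, "dy": 0, "dz": 0, "spin": 0}, {"claw": -0.75, "dx": 0.5, "dy": 0, "dz": 0, "spin": 0}, {"claw": -0.75, "dx": 0.5, "dy": 0, "dz": 0, "spin": 0}, {"claw": -0.75, "dx": 0.5, "dy": 0, "dz": 0, "spin": 0}, {"claw": -0.75, "dx": 0.5, "dy": 0, "dz": 0, "spin": 0}, {"claw": -0.75, "dx": 0, "dy": 0, "dz": 0, "spin": 0}])

```text
clock: 4.15
ee_pos: [0.4709, -0.0413, 0.0183]
eef_rot: [3.128, -0.292, 0.001]
ft_force: [-0.1, 0.3, -0.1]
grip_width: 0.13
```

```bash
python3 - <<'E'
from h import *
go(-.051,-.066,.018,0)
crop(snapshot("side"),250,100,450,300,3,"s2.png")
E
```

```text
t 4.15 tcpF mm [-127.5  -66.4   18.3] yaw rel frame deg -0.19 tilt [ 0. -0. -1.] ftF [-0.1  0.3 -0.1] grip 0.13 q [-0.21  0.65  1.92 -0.    0.56  1.54]
move tool cm [ 7.65 -0.06  0.03]
spin -0.19
```

View pics/s2.png

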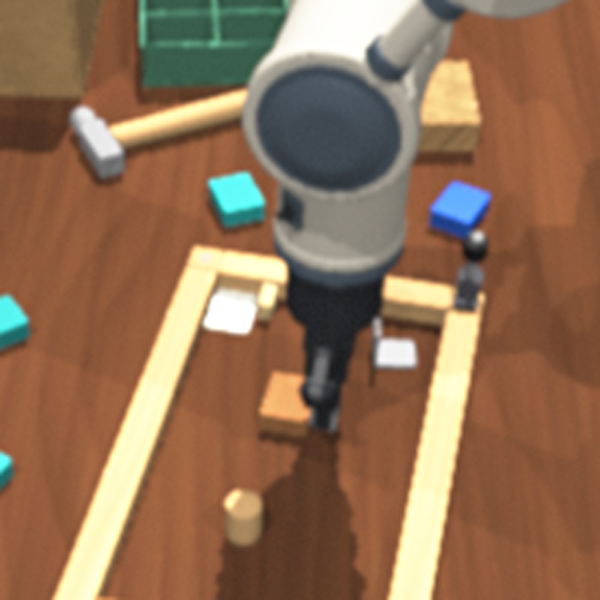

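The block, at crop (288,402), is moving squarely ahead of the fingertips at (322,420). The bracket and dowel haven't moved, so I'll continue.

Request:
drive_tool(rows=[{"claw": -0.75, "dx": 0.6, "dy": 0, "dz": 0, "spin": 0}, {"claw": -0.75, "dx": 0.6, "dy": 0, "dz": 0, "spin": 0}, {"claw": -0.75, "dx": 0.6, "dy": 0, "dz": 0, "spin": 0}, {"claw": -0.75, "dx": 0.6, "dy": 0, "dz": 0, "spin": 0}, {"claw": -0.75, "dx": 0.6, "dy": 0, "dz": 0, "spin": 0}, {"claw": -0.75, "dx": 0.6, "dy": 0, "dz": 0, "spin": 0}, {"claw": -0.75, "dx": 0.6, "dy": 0, "dz": 0, "spin": 0}, {"claw": -0.75, "dx": 0.6, "dy": 0, "dz": 0, "spin": 0}, {"claw": -0.75, "dx": 0.6, "dy": 0, "dz": 0, "spin": 0}, {"claw": -0.75, "dx": 0.6, "dy": 0, "dz": 0, "spin": 0}, {"claw": -0.75, "dx": 0.6, "dy": 0, "dz": 0, "spin": 0}, {"claw": -0.75, "dx": 0, "dy": 0, "dz": 0, "spin": 0}])

```text
clock: 5.7
ee_pos: [0.5359, -0.0535, 0.0183]
eef_rot: [3.128, -0.292, 0.001]
ft_force: [1.2, 0.5, 0.1]
grip_width: 0.121
```

```bash
python3 - <<'E'
from h import *
go(-.051,-.066,.018,0)
crop(snapshot("side"),250,100,450,300,3,"s3.png")
E
```

```text
t 5.70 tcpF mm [-61.4 -66.6  18.3] yaw rel frame deg -0.19 tilt [ 0.001 -0.    -1.   ] ftF [1.1 0.7 0.1] grip 0.12 q [-0.21  0.7   1.76  0.    0.69  1.55]
move tool cm [ 1.04 -0.06  0.03]
spin -0.19
```

View pics/s3.png

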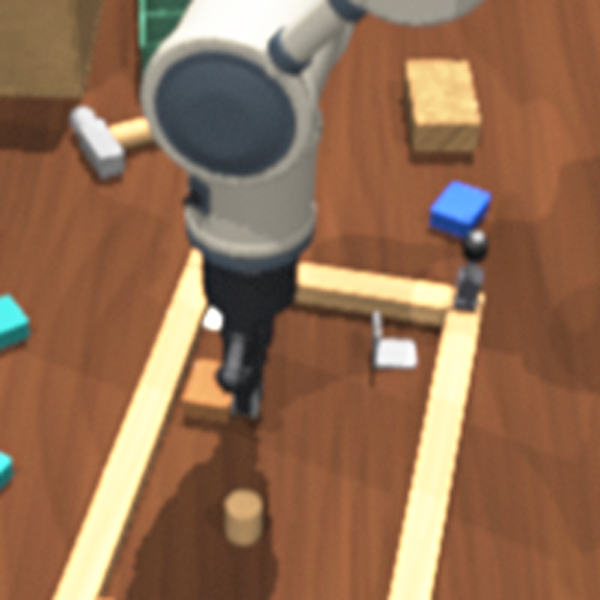

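The block, at crop (208,388), is square and about 1 cm from the rail. I'll finish the push in small steps and watch the force.

Request:
drive_tool(rows=[{"claw": -0.75, "dx": 0.3, "dy": 0, "dz": 0, "spin": 0}, {"claw": -0.75, "dx": 0.3, "dy": 0, "dz": 0, "spin": 0}, {"claw": -0.75, "dx": 0.2, "dy": 0, "dz": 0, "spin": 0}, {"claw": -0.75, "dx": 0.2, "dy": 0, "dz": 0, "spin": 0}, {"claw": -0.75, "dx": 0, "dy": 0, "dz": 0, "spin": 0}])

```text
clock: 6.38
ee_pos: [0.5452, -0.0552, 0.0183]
eef_rot: [-3.128, 0.292, -0.0]
ft_force: [0.2, -0.6, 0.5]
grip_width: 0.128
```

```bash
python3 - <<'E'
from h import *
state()
E
```

```text
t 6.38 tcpF mm [-51.8 -66.6  18.3] yaw rel frame deg -0.19 tilt [ 0. -0. -1.] ftF [ 0.4 -0.6  0.5] grip 0.13 q [-0.21  0.7   1.73  0.    0.7   1.55]
```

No contact yet.

Request:
drive_tool(rows=[{"claw": -0.75, "dx": 0.15, "dy": 0, "dz": 0, "spin": 0}, {"claw": -0.75, "dx": 0.15, "dy": 0, "dz": 0, "spin": 0}, {"claw": -0.75, "dx": 0, "dy": 0, "dz": 0, "spin": 0}])

```text
clock: 6.75
ee_pos: [0.5467, -0.0555, 0.0181]
eef_rot: [-3.128, 0.291, 0.004]
ft_force: [-6.3, 0.9, 5.0]
grip_width: 0.124
```

```bash
python3 - <<'E'
from h import *
state()
im=snapshot("top")
crop(im,290,200,410,300,5,"t4.png")
crop(snapshot("side"),250,150,400,300,4,"s4.png")
E
```

```text
t 6.75 tcpF mm [-50.4 -66.6  18.1] yaw rel frame deg -0.19 tilt [-0.003  0.001 -1.   ] ftF [-6.4 -0.3  5. ] grip 0.12 q [-0.21  0.71  1.73 -0.    0.71  1.55]
```

View pics/t4.png

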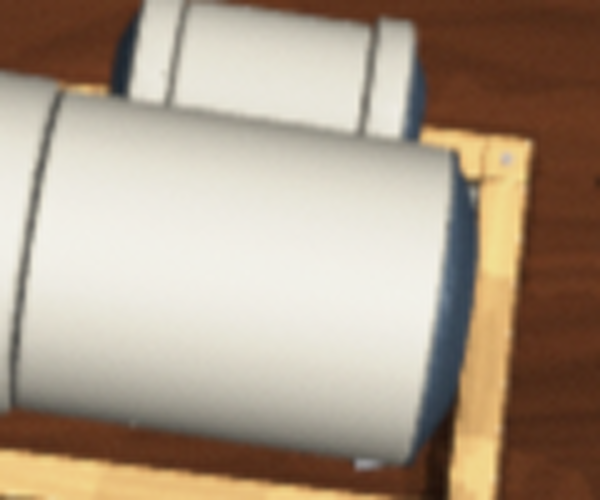

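View pics/s4.png

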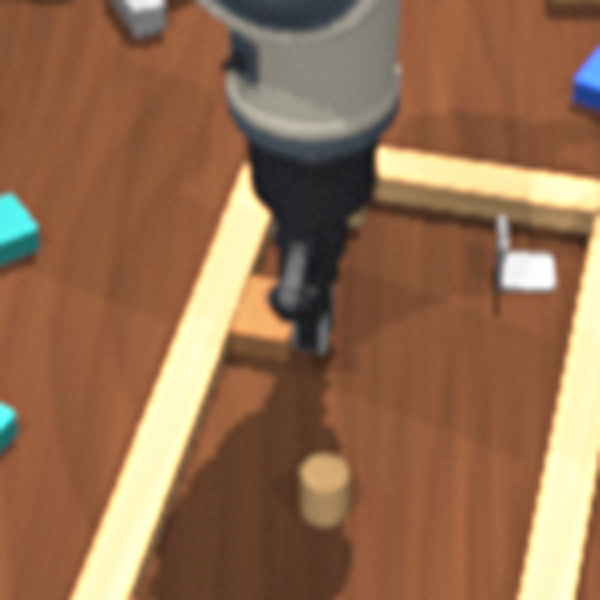

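Contact is 6 N, and the block lies flat against the rail at side crop (258,318). I'll hold for a moment, then back off, lift and turn for the second push.

Request:
drive_tool(rows=[{"claw": -0.75, "dx": 0, "dy": 0, "dz": 0, "spin": 0}, {"claw": -0.75, "dx": 0, "dy": 0, "dz": 0, "spin": 0}, {"claw": -0.75, "dx": 0, "dy": 0, "dz": 0, "spin": 0}, {"claw": -0.75, "dx": -1, "dy": 0, "dz": 0, "spin": 0}, {"claw": -0.75, "dx": -2, "dy": 0, "dz": 0, "spin": 0}, {"claw": -0.75, "dx": -1, "dy": 0, "dz": -3, "spin": 0}, {"claw": -0.75, "dx": 0, "dy": -4, "dz": -4, "spin": 0}, {"claw": -0.75, "dx": 0, "dy": -4, "dz": 0, "spin": 0}, {"claw": -0.75, "dx": 0, "dy": 0, "dz": 0, "spin": -10}, {"claw": -0.75, "dx": 0, "dy": 0, "dz": 0, "spin": -10}, {"claw": -0.75, "dx": 0, "dy": 0, "dz": 0, "spin": -10}, {"claw": -0.75, "dx": 0, "dy": 0, "dz": 0, "spin": -10}])

```text
clock: 8.35
ee_pos: [0.5232, 0.0304, 0.0883]
eef_rot: [3.037, 0.805, 0.0]
ft_force: [0.1, 0.3, 0.5]
grip_width: 0.127
```

Request:
drive_tool(rows=[{"claw": -0.75, "dx": 0, "dy": 0, "dz": 0, "spin": -10}, {"claw": -0.75, "dx": 0, "dy": 0, "dz": 0, "spin": -10}, {"claw": -0.75, "dx": 0, "dy": 0, "dz": 0, "spin": -10}, {"claw": -0.75, "dx": 0, "dy": 0, "dz": 0, "spin": -10}, {"claw": -0.75, "dx": 0, "dy": 0, "dz": 0, "spin": -10}, {"claw": -0.75, "dx": 0, "dy": 0, "dz": 0, "spin": 0}])

```text
clock: 9.1
ee_pos: [0.5232, 0.0303, 0.0883]
eef_rot: [2.419, 2.005, 0.0]
ft_force: [-0.1, 1.1, -0.4]
grip_width: 0.124
```

```bash
python3 - <<'E'
from h import *
go(-.022,0.0,.018,90)
s=snapshot("side")
crop(s,250,150,400,300,4,"s5.png")
crop(snapshot("top"),290,200,410,300,5,"t5.png")
E
```

```text
t 9.10 tcpF mm [-89.   13.5  88.3] yaw rel frame deg 89.76 tilt [ 0.  0. -1.] ftF [-0.3  1.  -0.4] grip 0.12 q [-0.06  0.56  1.76  0.    0.82  0.13]
move tool cm [-1.32  6.71  7.03]
spin -0.24
```

View pics/s5.png

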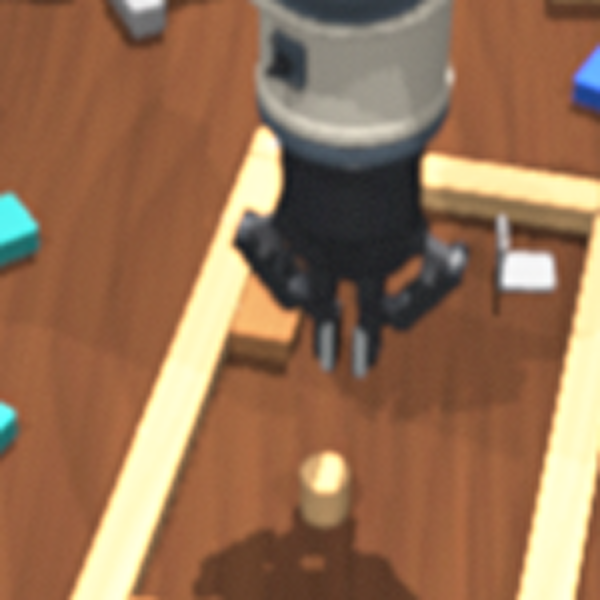

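View pics/t5.png

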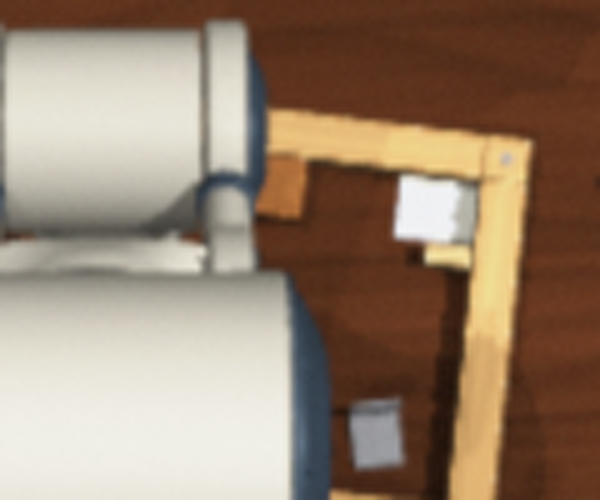

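Side crop: the block is flat on the rail at (265,320), the fingertips are at (325,365) and (360,370), and the knuckle links reach out to (395,325) and (465,255). I'll check how high those links sit, since they'll pass over the rail, and measure the block's pose.

```bash
python3 - <<'E'
from h import *
o,fx,fy=F()
c=calibration("side");K=c["camera_matrix"];T=c["world_from_camera"]
for uv in [(325,367),(360,372),(400,328),(412,320),(465,265),(237,230),(300,305),(280,295)]:
    u,v=250+uv[0]/4,150+uv[1]/4
    d=T[:3,:3]@np.array([(u-K[0,2])/K[0,0],-(v-K[1,2])/K[1,1],-1]);C=T[:3,3]
    n=np.r_[fy,0];s=(0.0135-(C[:2]-o)@fy)/(d@n);p=C+s*d
    print(uv,"x rel tcp mm",round(((p[:2]-o)@fx+.089)*1e3,1),"z rel tip",round((p[2]-.0773)*1e3,1))
for uv in [(234,332),(290,343),(302,310)]:
    w=ray("side",[(250+uv[0]/4,150+uv[1]/4)],.02)[0]-o;print("blk",uv,w@fx,w@fy)
for uv in [(303,217),(306,160)]:
    w=ray("top",[(290+uv[0]/5,200+uv[1]/5)],.02)[0]-o;print("blk top",uv,w@fx,w@fy)
E
```

```text
(325, 367) x rel tcp mm 11.4 z rel tip -9.0
(360, 372) x rel tcp mm -9.1 z rel tip -8.0
(400, 328) x rel tcp mm -30.8 z rel tip 33.7
(412, 320) x rel tcp mm -37.3 z rel tip 41.6
(465, 265) x rel tcp mm -63.7 z rel tip 89.8
(237, 230) x rel tcp mm 61.3 z rel tip 87.5
(300, 305) x rel tcp mm 26.2 z rel tip 38.2
(280, 295) x rel tcp mm 37.6 z rel tip 43.3
blk (234, 332) -0.006331432023535477 -0.04544577080440175
blk (290, 343) -0.042334807753289336 -0.04453115393553631
blk (302, 310) -0.04281906905954623 -0.07396603534730929
blk top (303, 217) -0.040317711337937434 -0.1014686798440488
blk top (306, 160) -0.00332380465442935 -0.09910761507423335
```

The links sit at least 35 mm above the tips, so they clear the 22 mm rail. The block's near face is at x≈-0.041 and its centre at y≈-0.072, so step 1 looks met. I'll descend beside it.

Request:
drive_tool(rows=[{"claw": -0.9, "dx": -0.6, "dy": 3.3, "dz": 0, "spin": -0.2}, {"claw": -0.9, "dx": -0.7, "dy": 3.2, "dz": 0, "spin": 0}, {"claw": -0.9, "dx": 0, "dy": 0, "dz": 2, "spin": 0}, {"claw": -0.9, "dx": 0, "dy": 0, "dz": 2, "spin": 0}, {"claw": -0.9, "dx": 0, "dy": 0, "dz": 0, "spin": 0}])

```text
clock: 9.82
ee_pos: [0.5841, 0.0056, 0.0472]
eef_rot: [-2.416, -2.005, 0.003]
ft_force: [-0.5, -0.6, 0.0]
grip_width: 0.05
```

```bash
python3 - <<'E'
from h import *
go(-.024,0.0,.018,90)
E
```

```text
t 9.82 tcpF mm [-24.7   0.3  47.2] yaw rel frame deg 89.84 tilt [-0.002  0.    -1.   ] ftF [-0.4 -0.7  0. ] grip 0.05 q [-0.09  0.69  1.63 -0.    0.83  0.09]
move tool cm [-0.03  0.07  2.92]
spin -0.16
```

Request:
drive_tool(rows=[{"claw": -0.9, "dx": 0, "dy": 0, "dz": 1.5, "spin": -0.1}, {"claw": -0.9, "dx": 0, "dy": 0, "dz": 1.4, "spin": 0}, {"claw": -0.9, "dx": 0, "dy": 0, "dz": 0, "spin": 0}, {"claw": -0.9, "dx": -1, "dy": 0, "dz": 0, "spin": 0}, {"claw": -0.9, "dx": -1, "dy": 0, "dz": 0, "spin": 0}, {"claw": -0.9, "dx": -0.6, "dy": 0, "dz": 0, "spin": 0}, {"claw": -0.9, "dx": -0.5, "dy": 0, "dz": 0, "spin": 0}, {"claw": -0.9, "dx": -0.5, "dy": 0, "dz": 0, "spin": 0}, {"claw": -0.9, "dx": -0.5, "dy": 0, "dz": 0, "spin": 0}, {"claw": -0.9, "dx": -0.5, "dy": 0.02, "dz": 0, "spin": 0}, {"claw": -0.9, "dx": -0.5, "dy": 0.02, "dz": 0, "spin": 0}, {"claw": -0.9, "dx": 0, "dy": 0, "dz": 0, "spin": 0}])

```text
clock: 11.32
ee_pos: [0.5763, -0.045, 0.0193]
eef_rot: [2.413, 2.011, 0.0]
ft_force: [-0.2, -0.4, 0.3]
grip_width: 0.046
```

```bash
python3 - <<'E'
from h import *
go(-.024,-.149,.018,90)
s=snapshot("side")
crop(s,250,150,400,300,4,"s6.png")
crop(snapshot("top"),290,200,410,300,5,"t6.png")
E
```

```text
t 11.32 tcpF mm [-23.2 -50.9  19.3] yaw rel frame deg 90.09 tilt [ 0. -0. -1.] ftF [-0.1 -0.5  0.3] grip 0.05 q [-0.18  0.72  1.66 -0.    0.76 -0.  ]
move tool cm [-9.81 -0.1   0.13]
spin 0.09
```

View pics/s6.png

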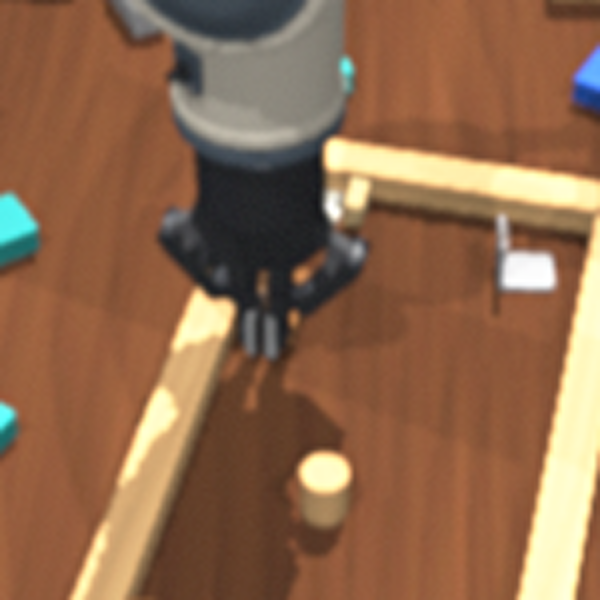

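View pics/t6.png

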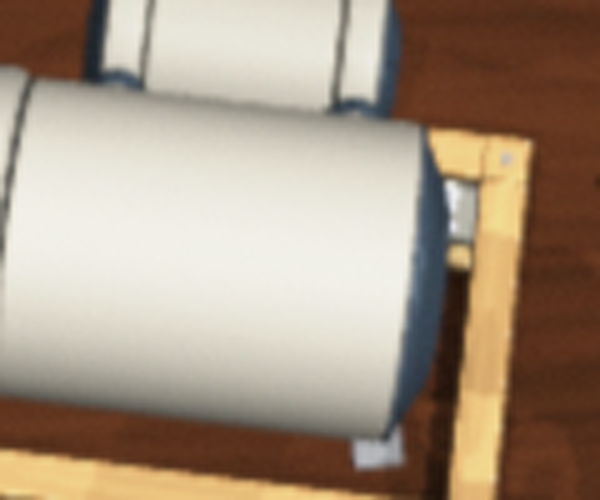

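The gripper hides the block here. I'll push a little farther, staying inside the ±110 mm zone, then back off for a check.

Request:
drive_tool(rows=[{"claw": -0.9, "dx": -0.5, "dy": 0.02, "dz": 0.1, "spin": 0}, {"claw": -0.9, "dx": -0.5, "dy": 0.02, "dz": 0, "spin": 0}, {"claw": -0.9, "dx": -0.5, "dy": 0.02, "dz": 0, "spin": 0}, {"claw": -0.9, "dx": -0.4, "dy": 0.02, "dz": 0, "spin": 0}, {"claw": -0.9, "dx": 0, "dy": 0, "dz": 0, "spin": 0}, {"claw": -0.9, "dx": 3, "dy": 0, "dz": 0, "spin": 0}, {"claw": -0.9, "dx": 5, "dy": 0, "dz": 0, "spin": 0}, {"claw": -0.9, "dx": 0, "dy": 0, "dz": 0, "spin": 0}])

```text
clock: 12.42
ee_pos: [0.5884, 0.018, 0.0183]
eef_rot: [2.41, 2.016, 0.001]
ft_force: [-0.4, -0.8, 0.2]
grip_width: 0.05
```

```bash
python3 - <<'E'
from h import *
state()
s=snapshot("side")
crop(s,250,150,400,300,4,"s7.png")
crop(snapshot("top"),290,200,410,300,5,"t7.png")
E
```

```text
t 12.43 tcpF mm [-22.7  13.3  18.3] yaw rel frame deg 90.28 tilt [ 0.  0. -1.] ftF [-0.3 -0.9  0.2] grip 0.05 q [-0.07  0.73  1.63  0.    0.78  0.11]
```

View pics/s7.png

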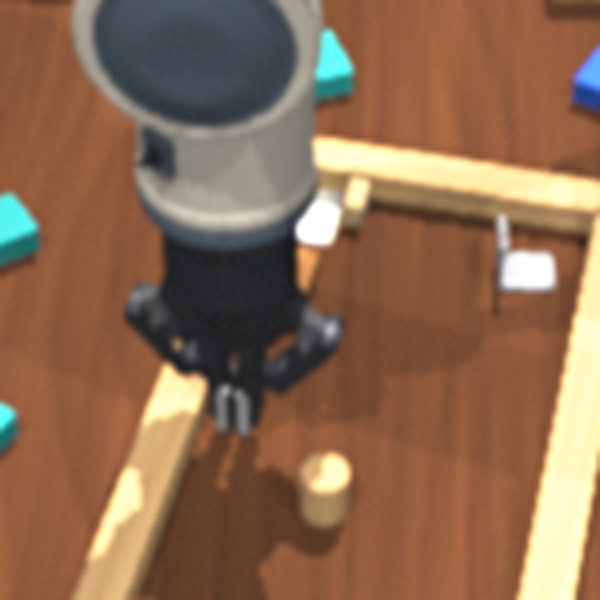

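View pics/t7.png

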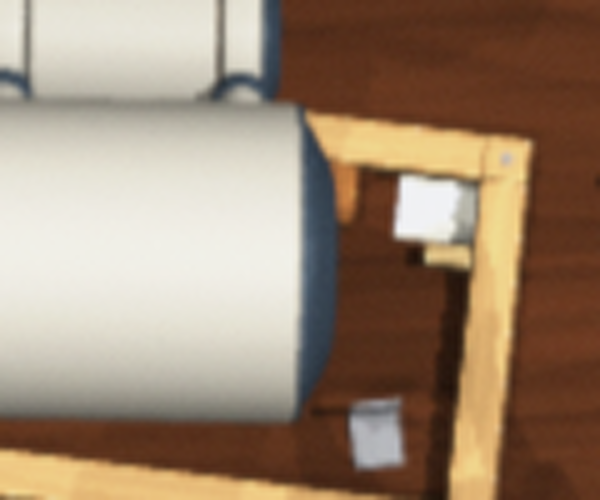

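```bash
python3 - <<'E'
from h import *
o,fx,fy=F()
for n,k,uv in [("top",(290,200,5),(351,220)),("top",(290,200,5),(358,167)),("side",(250,150,4),(302,290)),("side",(250,150,4),(318,252))]:
    w=ray(n,[(k[0]+uv[0]/k[2],k[1]+uv[1]/k[2])],.02)[0]-o;print(n,w@fx,w@fy)
E
```

```text
top -0.0384691199988971 -0.13187310716525877
top -0.003749435912355292 -0.13244405471516515
side -0.038644026986659384 -0.09119403082686689
side -0.040515320667237294 -0.12734439879799847
```

The block is flat to the rail: near edge at x≈-0.039, centre at y≈-0.106. I'll continue into the pocket.

Request:
drive_tool(rows=[{"claw": -0.9, "dx": -4, "dy": 0, "dz": 0, "spin": 0}, {"claw": -0.9, "dx": -3, "dy": 0, "dz": 0, "spin": 0}, {"claw": -0.9, "dx": -0.6, "dy": 0, "dz": 0, "spin": 0}, {"claw": -0.9, "dx": -0.5, "dy": 0, "dz": 0, "spin": 0}, {"claw": -0.9, "dx": -0.5, "dy": 0, "dz": 0, "spin": 0}, {"claw": -0.9, "dx": -0.5, "dy": 0, "dz": 0, "spin": 0}, {"claw": -0.9, "dx": -0.5, "dy": 0, "dz": 0, "spin": 0}, {"claw": -0.9, "dx": -0.5, "dy": 0, "dz": 0, "spin": 0}, {"claw": -0.9, "dx": -0.5, "dy": 0, "dz": 0, "spin": 0}, {"claw": -0.9, "dx": -0.5, "dy": 0, "dz": 0, "spin": 0}, {"claw": -0.9, "dx": -0.5, "dy": 0, "dz": 0, "spin": 0}, {"claw": -0.9, "dx": 0, "dy": 0, "dz": 0, "spin": 0}])

```text
clock: 14.02
ee_pos: [0.5672, -0.0994, 0.0183]
eef_rot: [2.413, 2.011, 0.0]
ft_force: [-0.4, -0.4, 0.8]
grip_width: 0.051
```

```bash
python3 - <<'E'
from h import *
go(-.023,-.149,.018,90)
s=snapshot("side")
crop(s,250,150,400,300,4,"s8.png")
E
```

```text
t 14.03 tcpF mm [ -22.2 -106.    18.3] yaw rel frame deg 90.09 tilt [ 0. -0. -1.] ftF [-0.4 -0.5  0.8] grip 0.05 q [-0.28  0.72  1.66 -0.    0.75 -0.1 ]
move tool cm [-4.3  -0.08  0.03]
spin 0.09
```

View pics/s8.png

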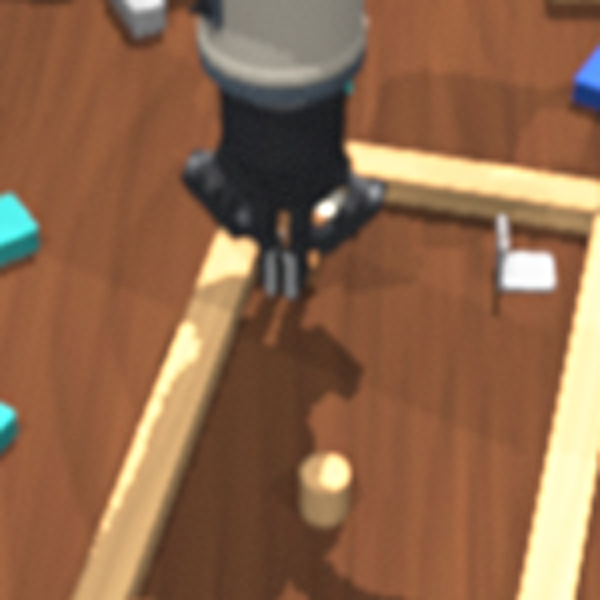

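The block is hidden again, with only a sliver showing right of the fingers at (310,255). Nothing else has moved. Forces are low, so I'll push on towards the end bar.

Request:
drive_tool(rows=[{"claw": -0.9, "dx": -0.5, "dy": 0, "dz": 0, "spin": 0}, {"claw": -0.9, "dx": -0.5, "dy": 0, "dz": 0, "spin": 0}, {"claw": -0.9, "dx": -0.5, "dy": 0, "dz": 0, "spin": 0}, {"claw": -0.9, "dx": -0.5, "dy": 0, "dz": 0, "spin": 0}, {"claw": -0.9, "dx": -0.5, "dy": 0, "dz": 0, "spin": 0}, {"claw": -0.9, "dx": -0.5, "dy": 0, "dz": 0, "spin": 0}, {"claw": -0.9, "dx": -0.4, "dy": 0, "dz": 0, "spin": 0}, {"claw": -0.9, "dx": -0.3, "dy": 0, "dz": 0, "spin": 0}, {"claw": -0.9, "dx": -0.2, "dy": 0, "dz": 0, "spin": 0}, {"claw": -0.9, "dx": 0, "dy": 0, "dz": 0, "spin": 0}])

```text
clock: 15.32
ee_pos: [0.5602, -0.1374, 0.0183]
eef_rot: [2.413, 2.012, -0.0]
ft_force: [0.4, 0.8, 0.1]
grip_width: 0.049
```

```bash
python3 - <<'E'
from h import *
go(-.023,-.149,.018,90)
E
```

```text
t 15.32 tcpF mm [ -22.2 -144.7   18.3] yaw rel frame deg 90.10 tilt [ 0. -0. -1.] ftF [0.2 0.8 0.1] grip 0.05 q [-0.34  0.73  1.66 -0.    0.76 -0.16]
move tool cm [-0.43 -0.08  0.03]
spin 0.1
```

Request:
drive_tool(rows=[{"claw": -0.9, "dx": -0.2, "dy": 0, "dz": 0, "spin": 0}, {"claw": -0.9, "dx": -0.15, "dy": 0, "dz": 0, "spin": 0}, {"claw": -0.9, "dx": -0.1, "dy": 0, "dz": 0, "spin": 0}, {"claw": -0.9, "dx": 0, "dy": 0, "dz": 0, "spin": 0}])

```text
clock: 15.82
ee_pos: [0.5594, -0.1416, 0.0183]
eef_rot: [-2.413, -2.012, -0.0]
ft_force: [1.0, 2.6, -0.1]
grip_width: 0.051
```

```bash
python3 - <<'E'
from h import *
go(-.023,-.149,.018,90)
E
```

```text
t 15.82 tcpF mm [ -22.2 -148.9   18.3] yaw rel frame deg 90.11 tilt [ 0.  0. -1.] ftF [ 0.5  2.8 -0.1] grip 0.05 q [-0.35  0.73  1.66  0.    0.76 -0.17]
move tool cm [-0.01 -0.08  0.03]
spin 0.11
```

Contact is starting. A bit more will seat it.

Request:
drive_tool(rows=[{"claw": -0.9, "dx": -0.1, "dy": 0, "dz": 0, "spin": 0}, {"claw": -0.9, "dx": -0.1, "dy": 0, "dz": 0, "spin": 0}, {"claw": -0.9, "dx": 0, "dy": 0, "dz": 0, "spin": 0}, {"claw": -0.9, "dx": 0, "dy": 0, "dz": 0, "spin": 0}])

```text
clock: 16.32
ee_pos: [0.5593, -0.1418, 0.0183]
eef_rot: [-2.412, -2.011, -0.003]
ft_force: [6.8, 22.3, 1.7]
grip_width: 0.051
```

```bash
python3 - <<'E'
from h import *
state()
E
```

```text
t 16.32 tcpF mm [ -22.3 -149.2   18.3] yaw rel frame deg 90.10 tilt [ 0.     0.002 -1.   ] ftF [ 2.6 23.1  1.7] grip 0.05 q [-0.35  0.73  1.66  0.    0.76 -0.17]
```

The block is seated: 23 N with the tool at y=-0.149. I'll back straight off, lift clear and check.

Request:
drive_tool(rows=[{"claw": -0.9, "dx": 0.2, "dy": 0, "dz": 0, "spin": 0}, {"claw": -0.9, "dx": 0.3, "dy": 0, "dz": 0, "spin": 0}, {"claw": -0.9, "dx": 1, "dy": 0, "dz": 0, "spin": 0}, {"claw": -0.9, "dx": 2, "dy": 0, "dz": 0, "spin": 0}, {"claw": -0.9, "dx": 0, "dy": 0, "dz": -5, "spin": 0}, {"claw": -0.9, "dx": 0, "dy": 0, "dz": -6, "spin": 0}, {"claw": -0.9, "dx": 2, "dy": -4, "dz": -4, "spin": 0}, {"claw": -0.9, "dx": 3, "dy": -5, "dz": 0, "spin": 0}, {"claw": -0.9, "dx": 3, "dy": -5, "dz": 0, "spin": 0}, {"claw": -0.9, "dx": 5, "dy": 0, "dz": 0, "spin": 0}, {"claw": -0.9, "dx": 5, "dy": 0, "dz": 0, "spin": 0}, {"claw": -0.9, "dx": 0, "dy": 0, "dz": 0, "spin": 0}])

```text
clock: 17.82
ee_pos: [0.4599, 0.0966, 0.1684]
eef_rot: [2.408, 2.017, 0.001]
ft_force: [0.0, -0.7, 0.4]
grip_width: 0.052
```

```bash
python3 - <<'E'
from h import *
state();o,fx,fy=F()
s=snapshot("side");t=snapshot("top")
crop(s,250,150,430,330,3.3,"s9.png")
crop(t,230,200,410,320,4.4,"t9.png")
def meas(n,im,box):
    hsv=cv2.cvtColor(im,cv2.COLOR_RGB2HSV)
    m=((hsv[:,:,0]>=8)&(hsv[:,:,0]<=17)&(hsv[:,:,1]>140)&(hsv[:,:,2]>140)).astype(np.uint8)
    q=np.zeros_like(m);x0,y0,x1,y1=box;q[y0:y1,x0:x1]=m[y0:y1,x0:x1]
    c=max(cv2.findContours(q,0,cv2.CHAIN_APPROX_NONE)[0],key=cv2.contourArea)[:,0]
    w=ray(n,c,.02)-o;w=np.c_[w@fx,w@fy].astype(np.float32)
    print(n,cv2.minAreaRect(w*1000),np.round(w.min(0),4),np.round(w.max(0),4))
meas("top",t,(365,232,388,255)); meas("top",t,(250,216,275,237))
E
```

```text
t 17.82 tcpF mm [-163.3   67.2  168.4] yaw rel frame deg 90.35 tilt [ 0.001  0.    -1.   ] ftF [ 0.1 -0.7  0.4] grip 0.05 q [0.08 0.38 1.81 0.   0.95 0.26]
top ((-19.764867782592773, -185.39967346191406), (49.68635559082031, 37.84815216064453), 89.82209777832031) [-0.0387 -0.2103] [-0.0008 -0.1606]
top ((-10.305533409118652, 185.3985595703125), (19.138051986694336, 48.893123626708984), 0.625272274017334) [-0.0199  0.161 ] [-0.0006  0.2099]
```

View pics/t9.png

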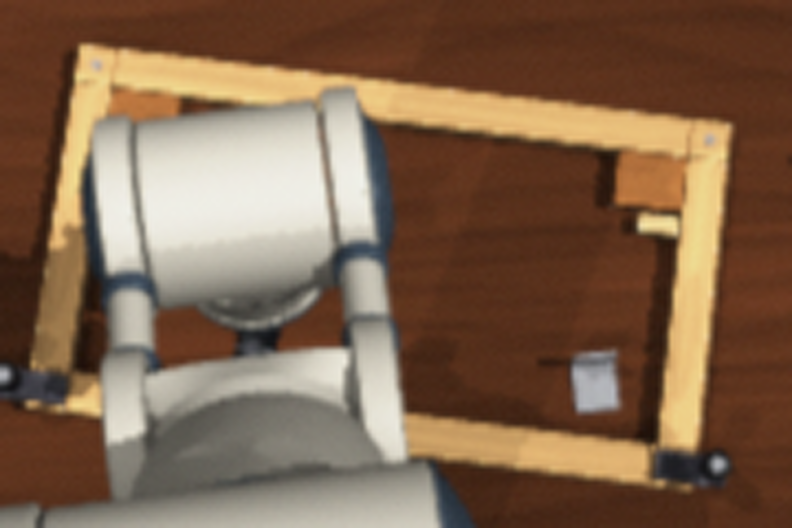

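View pics/s9.png

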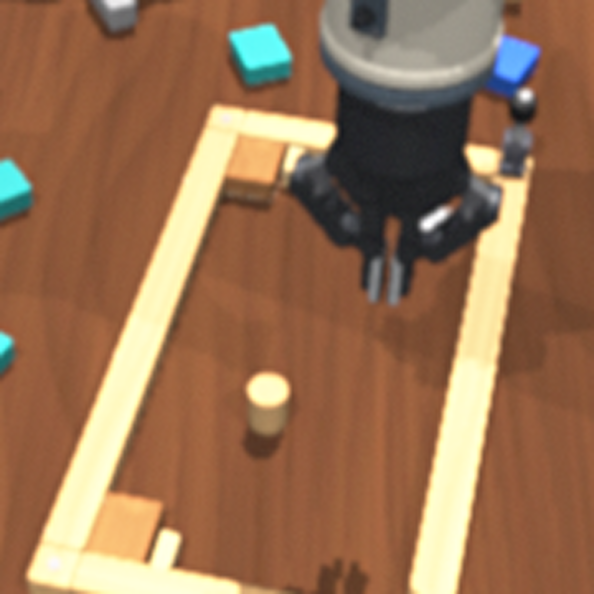

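The block, at top crop (650,180), sits flush in the far-right corner. It measures (-0.0198, -0.1854) against a target of (-0.020, -0.185), and it's square. The dowel and bracket haven't moved, and the arm is clear and at rest.

```bash
python3 -c "
from rig import *
print(finish_job())"
```

```text
the job is handed in; nothing more can be done
None
```

The block is home in the empty far-right pocket, and I handed the job in at about 18 s of the 51 s allowed.

- **First push:** I pushed the block across with both nearly closed fingertips until it lay flat on the far rail, at a frame y of about -0.07. About 6 N of contact confirmed it, and I held it there for more than 0.3 s.
- **Slide:** I turned the tool a quarter turn and slid the block along the rail. I stopped once to check it was still flat, then seated it against the end bar at about 23 N and backed off.
- **Final check:** the top camera put the block's centre at (-19.8, -185.4) mm, against a target of (-20, -185) mm. It was within about 0.003 rad of square.
- **Other objects:** the dowel and bracket looked undisturbed inside the frame, and the arm finished well clear. I did not re-measure the hammer, screwdriver, glue, tape or sander; the arm never touched them.

The rail push and slide were partly hidden by the gripper, so those stretches rest on force readings and the mid-slide check. In the last top view the arm hid part of the fitted block in the other corner, so its measurement there (19 mm wide instead of 40) means nothing. The side view shows it in place.

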